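# Take the opening of a board frame with a hook rule

## Task

The board frame is set for the next batch and its opening has to be carried over to a second frame: hook the lip of the spring-return rule over the outside of the frame's left, fixed bar, draw the case back in line with the frame until its sprung heel plate is pressed about half in against the sliding bar, without forcing that bar, and set the case down there. With the heel still bearing, press the blue key on the case until it snaps down and locks the blade. Then lift the rule out and stand it, still locked, on the open mat to the right of the frame, leaving the boards and other things alone.

Things in the scene. Friction and masses are not known exactly. Their poses are not given: they have to be found in the camera images.
- rule: The hook rule: an upright grey case 34 wide (its x) x 100 long (its y) x 50 high with ribbed rubber sides and a rubber sole, 0.57 to 0.84 kg. Origin: centre of its underside; y points to the end where the blade comes out. Grasp it from above across the 34 mm, at mid length, 20 to 45 above the sole. Standing on the mat it stays where it is set down even with the blade drawn and hooked.
- hook (a point): Lower edge, in the middle, of the inner face of the lip at the blade's tip: the lip is 24 wide and 3 thick and hangs down 11 below the blade's underside, so its lower edge is 13 above the sole. With the blade home this point is 80 from the case's centre along the rule's y (30 ahead of the case's front), and it moves out with the blade.
- rule_blade (a joint): How far the blade is drawn out, m: 0 home (against a stop), 0.075 at most. The blade is a rigid steel strip 20 wide x 2.5 thick that slides straight out of the case's +y end, its underside 24 above the sole; a spring pulls it in with 2.8 N (home) to 3.5 N (drawn 70).
- rule_key (a joint): Travel of the lock key, m: 0 up (blade free), about 0.004 pressed (blade clamped). It is a snap key: it resists with about 4.5 N, gives way after 1 mm, snaps down and stays down by itself; with the key down a brake shoe holds the blade both ways.
- key_top (a point): Middle of the top of the blue lock key, 18 x 26 mm, on top of the case near its front (32 ahead of the case's centre along the rule's y). Its top is 58.5 above the sole when up and 54.5 when down; the case's top is at 50.
- board_frame: The board frame, fixed to the bench: end bars 150 long (its x), 12 thick, 22 high, joined by two 8 mm rods at x = +58 and -58, 10 above the bench. Origin: its middle, at bench level. y points to the fixed bar to be hooked (the left one): outer face at y = +115, inner at +103; the right end bar's outer face is at -115. Inside, between bars and rods, the mat is bare and the rule can stand.
- fixed_bar_edge (a point): Middle of the upper outer edge of the fixed bar, where the lip hooks on: at y = +115 in the frame, 22 above the bench. Opposite stands the sliding bar, as long and as high, with a dark knurled screw at each end; its face towards the fixed bar is 150 to 192 from this edge, and where exactly is what the rule has to find by feel.
- board_a: A green circuit board 110 x 135 x 28 lying on a dark foam sheet 6 thick (bystander). Origin: centre of its underside.
- board_b: Another such board (bystander).
- driver: A small screwdriver with a pale green handle, 131 x 14 x 15, lying on the bench (bystander).
- caps_tray: A black open tray of small blue parts, 80 x 104 x 26, at the left of the frame (bystander). Origin: centre of its underside.
- marker: A felt marker lying on the bench, 126 x 11 x 13 (bystander).
- rule_heel: Steel heel plate, 26 wide x 22 high, on the rear of the case. Origin: middle of its outer face, 55 behind the case's centre (-y of the rule) and 16 above the sole. It is sprung: it starts to give at 1.2 N, goes in 4 mm at 3.6 N and is then solid. It meets the frame's sliding bar, which is clamped only lightly: over 12 N would shift it.

How it is judged:
On the way, in this order (a step that is already met when the one before it is completed fails the run):
1. the lip bears on the outside of the fixed bar, the blade is drawn, and the heel plate bears on the sliding bar (over 0.4 N) (y of hook in the frame of board_frame between 0.112 and 0.1185 m and z of hook in the frame of board_frame below 0.02 m and value of joint rule_blade above 0.012 m and contact force between rule_heel and board_frame above 0.4 N and angle between the y axis of rule and the y axis of board_frame, either way round below 0.06 rad), for 0.1 s.
2. the key is down while the rule stands on the bench in the frame, the lip still at the fixed bar and the heel plate still bearing on the sliding bar (all of step 1 and value of joint rule_key above 0.003 m and height (world z) of rule below 0.004 m), for 0.2 s.
At the end, for the whole second after the job is handed in: Key down (over 3 mm), blade still drawn (over 12 mm); the rule stands upright (0.08 rad) and still on the bench to the right of the frame, touching nothing of it: in the frame's axes its centre beyond y = -170 mm, its lip beyond -120 mm (value of joint rule_key above 0.003 m and value of joint rule_blade above 0.012 m and height (world z) of rule below 0.004 m and angle between rule's own z axis and vertical below 0.08 rad and y of rule in the frame of board_frame below -0.17 m and y of hook in the frame of board_frame below -0.12 m and linear speed of rule below 0.01 m/s and contact force between rule and board_frame below 0.05 N).
It fails at once if the heel is pushed against the sliding bar with more than 12 N, which shifts the setting (contact force between rule_heel and board_frame above 12 N).
It fails at once if the frame is pulled, pressed or struck with more than 20 N by the rule (contact force between rule and board_frame above 20 N).
It fails at once if the rule is tipped by more than about 35 degrees (angle between rule's own z axis and vertical above 0.6 rad).
It fails at once if a board, the tray, the marker or the screwdriver is moved by more than 15 mm (distance of any of board_a, board_b, caps_tray, marker, driver from where it was at the start of the episode above 0.015 m).
It also fails if it takes over 67 s, if anything falls off the work surface, if the arm or the gripper's body presses on something with over 40 N, if the wrist force passes 120 N, or if a joint passes its speed limit or range.

## Robot

A 7-joint arm with a two-finger parallel gripper is mounted at the origin on a cart in front of the work surface, level with it; the furniture and walls round the work are solid. World frame = base frame: x ahead of the robot, y to its left, z up, the work surface at z = 0. Lengths are in m, angles in rad, forces in N, time in s.
With the tool pointing down it reaches from about 0.4 to 0.85 m from the base axis. Payload 10.4 kg.
Tool frame: the origin (TCP) lies at the very end of the fingers, on their centre line; the grasp point (between the pads) lies 19 mm behind it (env.tcp_to_grasp is the z of the grasp point in the tool frame, in m); z points along the fingers, y is the direction in which the jaws open and shut (so a half turn about z gives the same grasp; the last joint's range is limited). The gripper opens to 87 mm and grips with 3 to 60 N. Pads are 19 mm wide; open, the fingers measure 117 mm over their backs; the gripper's body (75 mm by 190 mm) begins 51 mm behind the grasp point.
Start: joints at [-0.023, 0.332, -0.065, 1.46, 0.022, 1.35, -0.088], TCP at [0.625, 0, 0.223] pointing down, gripper open.
Joint ranges: [-2.6, 2.6], [-0.5, 2.12], [-1.47, 1.34], [0.16, 2.42], [-1.27, 4.41], [0.06, 2.06], [-2.6, 2.6]. Speed limits (rad/s): [2.22, 2.22, 2.79, 2.79, 3.14, 3.14, 3.14].

## Interface

Orientations are given as a unit quaternion [x, y, z, w].
In Python, from workcell import env, vision gives the robot as it stands.
- The arm moves only by the tool move_arm, never from a script. Its arguments are lists of equal length, an entry for each row: "claw": the closure, from 0 (fully open) to 1 (shut); "delta_pos": the shift along the tool's x, y, z in mm, a list of three; "delta_rot": the turn, a rotation vector about the tool's x, y, z in rad, a list of three. In form: {"claw": [claw, ...], "delta_pos": [[tx, ty, tz], ...], "delta_rot": [[rx, ry, rz], ...]}. A call has 1 to 20 rows; each row is the pose to reach, as a shift and turn from the pose measured when the call began, along the tool's axes at that moment; what a row does not reach only later rows make up. A row lasts 1/8 s, in which the tool goes at most 62.5 mm and 10.7 degrees, less where a joint would pass 70% of its speed; a pose out of reach is approached as far as the arm can. A call with a gripper value outside its range is refused whole. The fingers move at their own pace and stop on an object; "newtons" is the grip in N (left out, the last holds). Time passes only in rows, so rows that repeat a pose let the fingers close. It gives the time, the measured TCP pose, the force and the opening at its end, in the units of the state.
- env.state(): the state, without advancing time (a new reading comes with each control period).
- vision.camera(name): name is "scene" or "side" or "wrist"; returns the picture (420x560x3 uint8, red, green, blue); there is no depth.
- vision.camera_info(name): a dict with "fx", "fy", "cx", "cy" (pixels), "R" (3x3) and "t" (3): a world point X has camera coordinates R X + t; the wrist camera has in their place "mount" (4x4, takes a point from camera to tool coordinates, whose origin is the TCP and whose axes are the flange's). Camera axes: x right, y down, z forward; pixel columns grow to the right and rows downward; lengths in m; the calibration is good to about 2 mm. The wrist camera is an equidistant fisheye: a pixel r from the principal point sees the ray r / f radians off the axis. A picture is of the moment at which its call begins: read the wrist's pose just before it. camera_info takes no time and is no camera call.
- env.close_job(): hands the job in, once; it reports no verdict.
Trained networks look in the newest picture that a camera, given by its name, has taken for a name from the list of things; names that differ only in an ending like _2 or _b are one class to them, and where a whole thing is asked for, a point or a joint stands for the part that bears it (a point fixed in the world has none). Each returns a list of dicts, best first, with "confidence" (0 to 1); they miss things now and then, are a little off and sometimes report something else, mostly with a low value. They report only what shows in the picture. A call takes as long as a camera call.
- vision.boxes_of(label, camera): "box" ([left, top, right, bottom] in pixels, round what is visible of it).
The state is a dict: "t": time; "q": joint angles; "qd": joint speeds; "effort": joint torques, N m; "position": TCP position; "ee_rot": TCP orientation; "contact_force": force on the tool from outside, world axes, zero at the start; "wrist_torque": the same for the moment, N m; "grip_width": opening from 0.0 (shut) to 1.0 (fully open).
Only numpy, scipy, OpenCV 4.12 (cv2) and the standard library are available. Lean on these libraries where they do the work, as an engineer would, in place of code of your own. Each camera call takes 0.05 s, during which the arm holds its last target. There are 200 camera calls.

## Working session

There is one attempt and no reset: what is moved stays moved. The work goes in short steps, Python scripts to look and compute and a tool call to move; the robot and the scene stay as the last step left them, time stands still between calls to the robot, and variables do not carry over. Pictures are saved under pics/ and viewed, about 8 in all and at most 12, crops included, and the job is handed in when it is done.

Besides the shell and the picture viewer there is one more tool, called by a JSON object that holds its "method" and its "body". move_arm: Moves the arm, as the interface text tells. Its arguments: {"type":"object","properties":{"claw":{"type":"array","items":{"type":"number"}},"delta_pos":{"type":"array","items":{"type":"array","items":{"type":"number"}}},"delta_rot":{"type":"array","items":{"type":"array","items":{"type":"number"}}},"newtons":{"type":"number"}},"required":["claw","delta_pos","delta_rot"]}

```bash
mkdir -p pics; ls
cat > h.py <<'E'
import numpy as np, cv2
from workcell import env, vision
from scipy.spatial.transform import Rotation as Rot
def shot(cam,name,crop=None,scale=1):
    st=env.state(); im=vision.camera(cam)
    o=im[...,::-1].copy()
    if crop: o=o[crop[1]:crop[3],crop[0]:crop[2]]
    if scale!=1: o=cv2.resize(o,None,fx=scale,fy=scale,interpolation=cv2.INTER_CUBIC)
    cv2.imwrite(f'pics/{name}.png',o); return st
def pix2plane(cam,u,v,z,st=None):
    c=vision.camera_info(cam)
    x=(u-c['cx'])/c['fx'];y=(v-c['cy'])/c['fy']
    if 'mount' in c:
        r=np.hypot(x,y); d=np.array([x/r*np.sin(r),y/r*np.sin(r),np.cos(r)]) if r>0 else np.array([0,0,1.])
        M=np.array(c['mount']); T=Rot.from_quat(st['ee_rot']).as_matrix()
        o=T@M[:3,3]+np.array(st['position']); d=T@M[:3,:3]@d
    else:
        R=np.array(c['R']);t=np.array(c['t']); o=-R.T@t; d=R.T@np.array([x,y,1])
    s=(z-o[2])/d[2]; return o+s*d
def proj(cam,X,st=None):
    c=vision.camera_info(cam);X=np.array(X,float)
    if 'mount' in c:
        M=np.array(c['mount']); T=Rot.from_quat(st['ee_rot']).as_matrix()
        p=T.T@(X-np.array(st['position'])); p=M[:3,:3].T@(p-M[:3,3])
        th=np.arctan2(np.hypot(p[0],p[1]),p[2]); ph=np.arctan2(p[1],p[0])
        return np.array([c['cx']+c['fx']*th*np.cos(ph),c['cy']+c['fy']*th*np.sin(ph)])
    p=np.array(c['R'])@X+np.array(c['t']); return np.array([c['cx']+c['fx']*p[0]/p[2],c['cy']+c['fy']*p[1]/p[2]])
E
python3 - <<'E'
from h import *
shot('scene','s0'); 
for l in ['rule','key_top','board_frame','board_a','driver','caps_tray','marker','rule_heel','hook']:
    print(l,[(np.round(b['box']),round(b['confidence'],2)) for b in vision.boxes_of(l,'scene')])
st=shot('wrist','w0'); print(st)
for l in ['rule','key_top','board_frame']:
    print(l,[(np.round(b['box']),round(b['confidence'],2)) for b in vision.boxes_of(l,'wrist')])
a=cv2.imread('pics/s0.png');b=cv2.imread('pics/w0.png')
E
```

```text
pics
rule [(array([337., 174., 374., 209.]), 0.94)]
key_top [(array([348., 181., 356., 189.]), 0.5), (array([378., 159., 404., 168.]), 0.28)]
board_frame [(array([220., 222., 335., 311.]), 0.87), (array([336., 171., 374., 207.]), 0.21)]
board_a [(array([238., 168., 293., 209.]), 0.81), (array([264., 143., 310., 174.]), 0.58)]
driver [(array([174., 332., 226., 366.]), 0.66)]
caps_tray [(array([233., 330., 290., 391.]), 0.74)]
marker [(array([174., 330., 223., 365.]), 0.75)]
rule_heel []
hook [(array([336., 198., 350., 210.]), 0.54), (array([222., 222., 333., 310.]), 0.28)]
{'t': 0.5, 'q': array([-0.02257613,  0.3322181 , -0.06472272,  1.46016509,  0.02158357,
        1.34988417, -0.08850377]), 'qd': array([-2.38454743e-04, -1.85111055e-03,  7.32454829e-06, -1.61407305e-03,
       -6.15642382e-04, -1.09313399e-03,  4.38693196e-04]), 'effort': array([-2.29098873e-06, -6.22564173e+01,  2.46428791e-02, -3.89853680e+01,
       -6.12084079e-02,  3.22706380e-02, -2.35435573e-05]), 'position': array([6.24995761e-01, 2.13701183e-05, 2.22533152e-01]), 'ee_rot': array([ 7.07108600e-01,  7.07104962e-01,  1.97350257e-05, -7.26089897e-06]), 'contact_force': array([-0.30910326,  0.63610698, -0.07385092]), 'wrist_torque': array([-0.0284208 ,  0.05938158, -0.01252273]), 'grip_width': 1.002275254585794}
rule [(array([166., 327., 190., 360.]), 0.62)]
key_top []
board_frame [(array([119.,  23., 267., 227.]), 0.58)]
```

Run:
```python
from h import *
a=cv2.imread('pics/s0.png')[120:400,150:420]; cv2.imwrite('pics/s0c.png',cv2.resize(a,None,fx=2.14,fy=2.14,interpolation=cv2.INTER_CUBIC))
b=cv2.imread('pics/w0.png'); cv2.imwrite('pics/w0c.png',cv2.resize(b,None,fx=1.4,fy=1.4))
```

```text
(no output)
```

View pics/s0c.png

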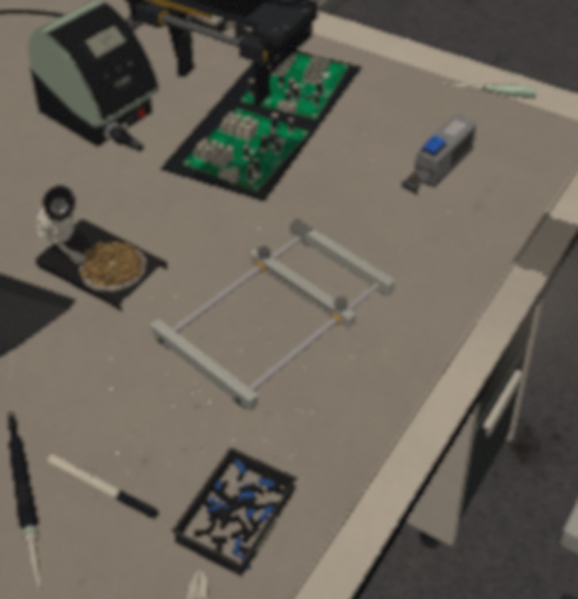

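View pics/w0c.png

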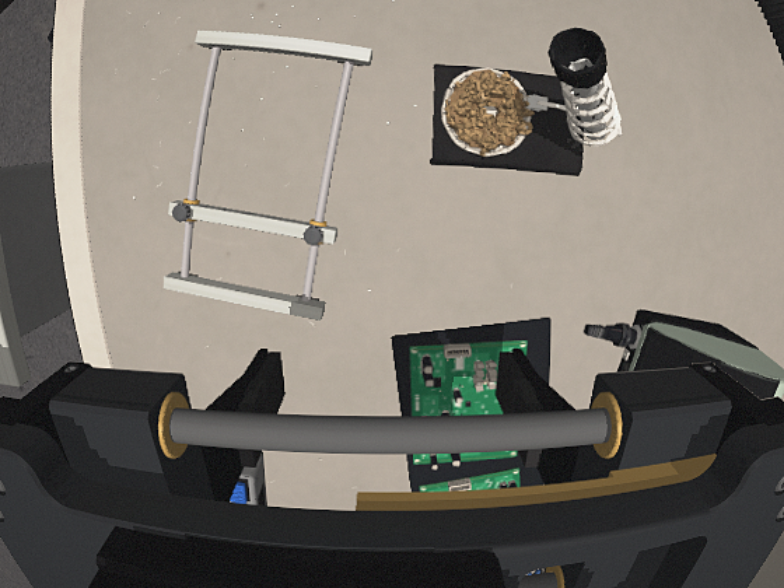

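The scene view shows the rule at crop (445,150) with its hook towards the frame, and the frame's fixed bar at lower left. The wrist view shows the fixed bar (200–372, 30–62) and the sliding bar (170–337, 202–242). The rule is half hidden at (240,490).

Run:
```python
from h import *
st=env.state()
W=lambda u,v,z: np.round(pix2plane('wrist',u/1.4,v/1.4,z,st)*1000,1)
S=lambda u,v,z: np.round(pix2plane('scene',150+u/2.14,120+v/2.14,z)*1000,1)
print('fixed outer top', W(199,31,.022),W(371,48,.022))
print('slid', W(171,202,.022),W(337,229,.022))
print('slid inner/lower', W(336,243,.022))
print('right bar', W(165,289,.022),W(322,317,.022),'upper',W(166,277,.022))
print('rod',W(185,275,.01),W(215,50,.01),W(308,290,.01),W(348,65,.01))
print('S fixed', S(153,324,.022),S(250,404,.022), 'slid',S(258,250,.022),S(352,317,.022),'right',S(392,284,.022))
print('key',S(433,145,.0585),'hook tip',S(411,183,.02),'top grey patch',S(458,127,.05))
print('rear top corners',S(457,116,.05),S(475,123,.05),'front',S(420,155,.05),S(438,163,.05), 'bottom front',S(430,185,0))
print('W key', W(240,490,.0585))
```

```text
fixed outer top [466.4 201.3  22. ] [610.6 173.6  22. ]
slid [437.   54.8  22. ] [582.8  26.8  22. ]
slid inner/lower [581.7  15.2  22. ]
right bar [421.5 -23.4  22. ] [567.5 -49.   22. ] upper [424.2 -12.2  22. ]
rod [438.2 -13.7  10. ] [477.  185.1  10. ] [554.3 -28.4  10. ] [591.5 162.2  10. ]
S fixed [610.1 171.2  22. ] [463.6 205.7  22. ] slid [576.3  17.9  22. ] [434.3  51.7  22. ] right [420.6 -14.2  22. ]
key [ 473.  -217.    58.5] hook tip [ 481.7 -180.8   20. ] top grey patch [ 466.3 -276.2   50. ]
rear top corners [ 477.2 -296.5   50. ] [ 451.5 -294.9   50. ] front [ 482.  -201.1   50. ] [ 456.5 -198.6   50. ] bottom front [ 469.1 -211.3    0. ]
W key [ 478.7 -218.2   58.5]
```

{"method": "move_arm", "body": {"claw": [0, 0, 0, 0, 0, 0, 0, 0, 0, 0], "delta_pos": [[-60, -26, 0], [-120, -53, 0], [-180, -79, 0], [-240, -106, 0], [-300, -132, 0], [-360, -158, 0], [-360, -158, 0], [-360, -158, 0], [-360, -158, 0], [-360, -158, 0]], "delta_rot": [[0, 0, 0], [0, 0, 0], [0, 0, 0], [0, 0, 0], [0, 0, 0], [0, 0, 0], [0, 0, 0], [0, 0, 0], [0, 0, 0], [0, 0, 0]]}}

```text
t: 1.95
position: [0.4682, -0.3581, 0.2226]
ee_rot: [0.706, 0.708, 0.0, -0.0]
contact_force: [-0.0, 0.1, -0.9]
grip_width: 0.999
```

Run:
```python
from h import *
st=shot('wrist','w1',scale=1.4)
print(st['t'],st['position'],st['ee_rot'],st['contact_force'])
for l in ['rule','key_top','hook']:
    print(l,[(np.round(b['box'])*1.4,round(b['confidence'],2)) for b in vision.boxes_of(l,'wrist')])
print(proj('wrist',[.468,-.25,.05],st)*1.4)
```

```text
1.95 [ 0.46822832 -0.35812234  0.22255945] [ 7.06029541e-01  7.08182300e-01  3.37899159e-04 -5.69738303e-05] [-0.01265832  0.09329489 -0.88668603]
rule [(array([365.4,  30.8, 421.4, 203. ]), 0.98)]
key_top [(array([380.8,  67.2, 408.8, 107.8]), 0.59)]
hook [(array([387.8,  28. , 420. ,  65.8]), 0.8), (array([364. ,  30.8, 422.8, 208.6]), 0.41)]
[389.37521139 125.18220693]
```

View pics/w1.png

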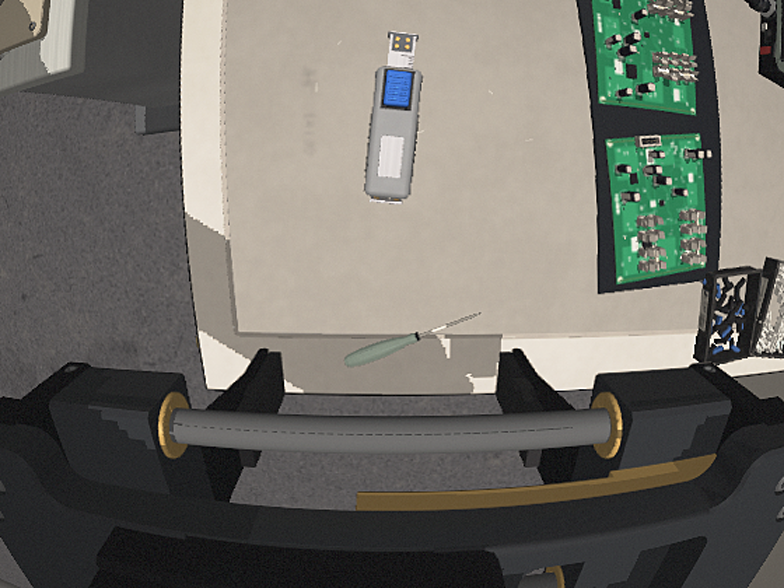

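The rule is fully visible: key centre (398,88), top edges at rear (365–413,~195), hook tip at (403,33).

Run:
```python
from h import *
st=env.state()
W=lambda u,v,z: np.round(pix2plane('wrist',u/1.4,v/1.4,z,st)*1000,1)
k=W(398.5,87,.0585); print('key',k,'key edges',W(386,68,.0585),W(413,71,.0585),W(383,105,.0585),W(411,107,.0585))
print('top rear L/R',W(366,190,.05),W(412,193,.05),'front L/R',W(377,70,.05),W(421,74,.05), 'mid L/R', W(370,135,.05),W(417,135,.05))
print('hook tip',W(404,31,.0265),'blade sides',W(388,50,.0265),W(417,50,.0265),'heel', W(387,202,.027))
```

```text
key [ 473.8 -224.1   58.5] key edges [ 465.  -210.    58.5] [ 484.  -212.    58.5] [ 462.9 -237.3   58.5] [ 482.6 -238.6   58.5]
top rear L/R [ 450.4 -299.2   50. ] [ 484.1 -301.4   50. ] front L/R [ 458.4 -209.8   50. ] [ 490.2 -212.6   50. ] mid L/R [ 453.4 -258.6   50. ] [ 487.4 -258.4   50. ]
hook tip [ 478.6 -172.5   26.5] blade sides [ 466.2 -188.7   26.5] [ 488.7 -188.4   26.5] heel [ 465.7 -310.4   27. ]
```

{"method": "move_arm", "body": {"claw": [0, 0, 0, 0, 0, 0, 0, 0, 0, 0, 0, 0.8, 0.8, 0.8, 0.8], "delta_pos": [[50, 2, 40], [102, 3, 90], [102, 3, 110], [102, 3, 110], [102, 3, 130], [102, 3, 150], [102, 3, 170], [102, 3, 190], [102, 3, 205], [102, 3, 205], [102, 3, 205], [102, 3, 205], [102, 3, 205], [102, 3, 205], [102, 3, 205]], "delta_rot": [[0, 0, 0.04], [0, 0, 0.088], [0, 0, 0.088], [0, 0, 0.088], [0, 0, 0.088], [0, 0, 0.088], [0, 0, 0.088], [0, 0, 0.088], [0, 0, 0.088], [0, 0, 0.088], [0, 0, 0.088], [0, 0, 0.088], [0, 0, 0.088], [0, 0, 0.088], [0, 0, 0.088]], "newtons": 30}}

```text
t: 4.03
position: [0.4704, -0.2573, 0.0177]
ee_rot: [0.737, 0.676, 0.0, 0.0]
contact_force: [-0.0, 0.5, 0.0]
grip_width: 0.63
```

{"method": "move_arm", "body": {"claw": [0.8, 0.8, 0.8, 0.8, 0.8, 0.8], "delta_pos": [[0, 0, 0], [0, 0, 0], [0, 0, 0], [0, 0, 0], [0, 0, 0], [0, 0, 0]], "delta_rot": [[0, 0, 0], [0, 0, 0], [0, 0, 0], [0, 0, 0], [0, 0, 0], [0, 0, 0]]}}

```text
t: 4.78
position: [0.47, -0.2573, 0.0177]
ee_rot: [0.737, 0.676, -0.0, -0.0]
contact_force: [-4.7, 1.8, 4.6]
grip_width: 0.385
```

{"method": "move_arm", "body": {"claw": [0.8, 0.8, 0.8, 0.8, 0.8, 0.8, 0.8, 0.8, 0.8, 0.8, 0.8, 0.8, 0.8, 0.8, 0.8, 0.8], "delta_pos": [[0, 0, -15], [0, 0, -40], [0, 0, -65], [10, 0, -80], [40, 2, -80], [80, 4, -80], [125, 7, -80], [170, 9, -80], [215, 12, -80], [260, 14, -80], [300, 16, -80], [330, 18, -80], [350, 19, -80], [355, 20, -80], [355, 20, -80], [355, 20, -80]], "delta_rot": [[0, 0, 0], [0, 0, 0], [0, 0, 0], [0, 0, 0], [0, 0, 0.01], [0, 0, 0.02], [0, 0, 0.03], [0, 0, 0.045], [0, 0, 0.06], [0, 0, 0.075], [0, 0, 0.09], [0, 0, 0.1], [0, 0, 0.105], [0, 0, 0.105], [0, 0, 0.105], [0, 0, 0.105]]}}

```text
t: 6.78
position: [0.5207, 0.0934, 0.0977]
ee_rot: [0.772, 0.636, -0.0, -0.0]
contact_force: [-0.7, -0.1, -7.9]
grip_width: 0.387
```

Run:
```python
from h import *
st=shot('wrist','w2',scale=1.4)
print({k:np.round(st[k],4) for k in ['t','position','ee_rot','contact_force','wrist_torque','grip_width']})
shot('side','d2')
for l in ['rule','board_frame']:
    print(l,[(np.round(b['box']),round(b['confidence'],2)) for b in vision.boxes_of(l,'side')])
```

```text
{'t': np.float64(6.775), 'position': array([0.5207, 0.0934, 0.0977]), 'ee_rot': array([ 7.721e-01,  6.355e-01, -3.000e-04, -1.000e-04]), 'contact_force': array([-0.6981, -0.0502, -7.8527]), 'wrist_torque': array([-0.0383,  0.0072, -0.0044]), 'grip_width': np.float64(0.3872)}
rule [(array([244., 171., 258., 200.]), 0.74)]
board_frame [(array([231., 195., 280., 231.]), 0.73)]
```

View pics/w2.png

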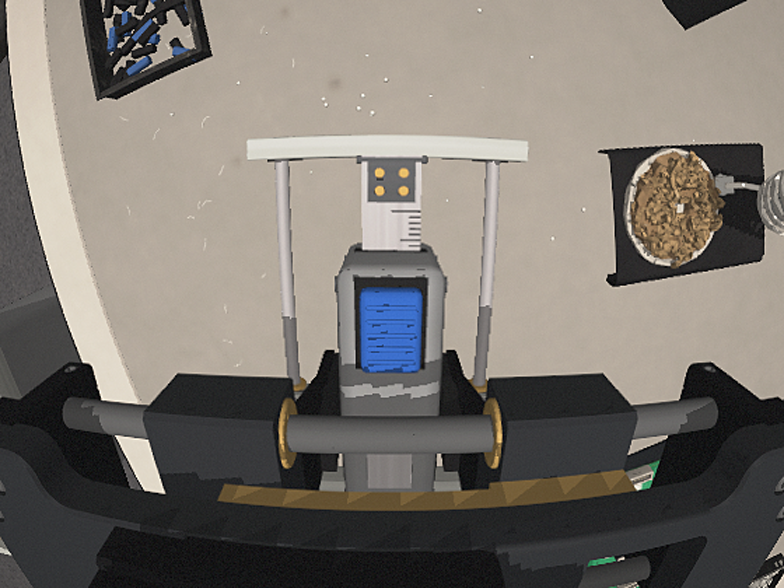

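View pics/d2.png

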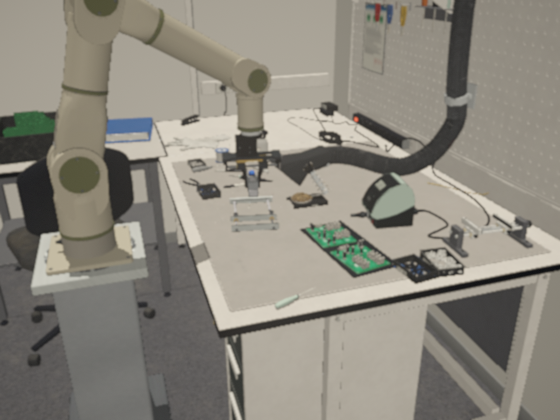

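Run:
```python
from h import *
st=env.state(); T=Rot.from_quat(st['ee_rot']).as_matrix(); p=st['position']
def W(u,v,z):
    X=pix2plane('wrist',u/1.4,v/1.4,z,st); return np.round(X*1000,1),np.round(T.T@(X-p)*1000,1)
print('tool x ang',np.degrees(np.arctan2(T[1,0],T[0,0])))
for n,a in dict(outL=(247,140,.022),outM=(388,136,.022),outR=(528,141,.022),inL=(248,160,.022),inR=(528,162,.022),
  rodL1=(283,170,.014),rodL2=(293,375,.014),rodR1=(491,170,.014),rodR2=(481,375,.014),
  lipL=(358,156,.1065),lipR=(427,156,.1065),key=(391,331,.1385),bladeL=(362,240,.1065),bladeR=(422,240,.1065),front=(391,245,.126)).items(): print(n,*W(*a))
```

```text
tool x ang 78.94175099991705
outL [464.9 202.7  22. ] [ 96.  -75.8  75.8]
outM [538.4 187.7  22. ] [95.4 -0.7 75.8]
outR [611.4 173.5  22. ] [95.4 73.6 75.8]
inL [463.1 191.9  22. ] [ 85.1 -75.5  75.8]
inR [609.5 162.3  22. ] [84.1 73.9 75.8]
rodL1 [478.9 182.2  14. ] [ 78.5 -58.   83.8]
rodL2 [453.9  61.5  14. ] [-44.7 -59.5  83.8]
rodR1 [590.2 160.4  14. ] [78.5 55.3 83.8]
rodR2 [567.9  39.4  14. ] [-44.5  56.6  83.8]
lipL [526.8 179.  106.5] [ 84.6 -10.5  -8.7]
lipR [549.5 174.6 106.5] [84.7 12.6 -8.7]
key [528.1 128.1 138.5] [ 34.9   0.5 -40.7]
bladeL [522.3 150.5 106.5] [55.7 -9.4 -8.7]
bladeR [542.6 146.5 106.5] [55.8 11.3 -8.7]
front [532.5 150.5 126. ] [ 57.8   0.5 -28.2]
```

The wrist view shows the rule centred and parallel between the rods: lip at (358–427,156), bar outer edge at v≈136. The side view confirms the rule is above the frame. I need 19 mm forward, then down.

{"method": "move_arm", "body": {"claw": [0.8, 0.8, 0.8, 0.8, 0.8, 0.8, 0.8, 0.8, 0.8, 0.8, 0.8, 0.8], "delta_pos": [[10, 0.5, 0], [19, 1, 0], [19, 1, 0], [19, 1, 15], [19, 1, 30], [19, 1, 45], [19, 1, 58], [19, 1, 68], [19, 1, 74], [19, 1, 78], [19, 1, 78], [19, 1, 78]], "delta_rot": [[0, 0, 0], [0, 0, 0], [0, 0, 0], [0, 0, 0], [0, 0, 0], [0, 0, 0], [0, 0, 0], [0, 0, 0], [0, 0, 0], [0, 0, 0], [0, 0, 0], [0, 0, 0]]}}

```text
t: 8.48
position: [0.5258, 0.1125, 0.0202]
ee_rot: [0.772, 0.636, 0.0, 0.0]
contact_force: [0.1, 0.0, -6.6]
grip_width: 0.388
```

Run:
```python
from h import *
st=shot('wrist','w3',crop=(150,60,400,310),scale=2)
print({k:np.round(st[k],4) for k in ['t','position','ee_rot','contact_force','wrist_torque','grip_width']})
```

```text
{'t': np.float64(8.475), 'position': array([0.5258, 0.1125, 0.0202]), 'ee_rot': array([7.719e-01, 6.357e-01, 3.000e-04, 0.000e+00]), 'contact_force': array([ 0.1237,  0.0472, -6.5835]), 'wrist_torque': array([-0.0482, -0.0141, -0.0405]), 'grip_width': np.float64(0.3878)}
```

View pics/w3.png

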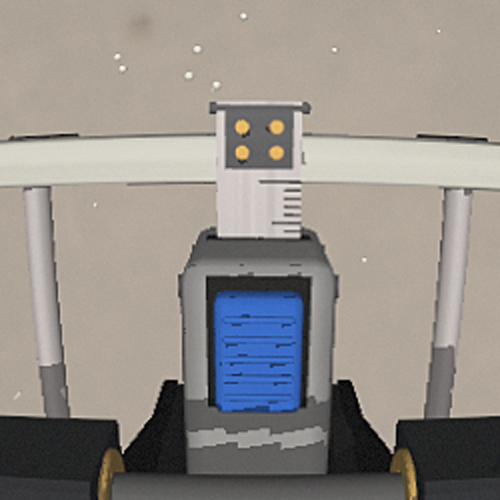

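The lip is outside the bar (lip row 108 against bar edge row 137). Now I draw back.

{"method": "move_arm", "body": {"claw": [0.8, 0.8, 0.8, 0.8, 0.8, 0.8, 0.8, 0.8], "delta_pos": [[-3, 0, 0], [-6, 0, 0], [-9, 0, 0], [-12, 0, 0], [-14, 0, 0], [-16, 0, 0], [-16, 0, 0], [-16, 0, 0]], "delta_rot": [[0, 0, 0], [0, 0, 0], [0, 0, 0], [0, 0, 0], [0, 0, 0], [0, 0, 0], [0, 0, 0], [0, 0, 0]]}}

```text
t: 9.52
position: [0.5228, 0.0969, 0.0202]
ee_rot: [0.772, 0.636, 0.0, 0.0]
contact_force: [1.4, 2.2, -6.9]
grip_width: 0.388
```

{"method": "move_arm", "body": {"claw": [0.8, 0.8, 0.8, 0.8], "delta_pos": [[-1.5, 0, 0], [-3, 0, 0], [-3, 0, 0], [-3, 0, 0]], "delta_rot": [[0, 0, 0], [0, 0, 0], [0, 0, 0], [0, 0, 0]]}}

```text
t: 10.02
position: [0.5222, 0.094, 0.0202]
ee_rot: [0.772, 0.636, 0.0, 0.0]
contact_force: [0.9, 2.6, -6.2]
grip_width: 0.387
```

{"method": "move_arm", "body": {"claw": [0.8, 0.8, 0.8, 0.8], "delta_pos": [[-1, 0, 0], [-2, 0, 0], [-2, 0, 0], [-2, 0, 0]], "delta_rot": [[0, 0, 0], [0, 0, 0], [0, 0, 0], [0, 0, 0]]}}

```text
t: 10.52
position: [0.5218, 0.0921, 0.0202]
ee_rot: [0.772, 0.636, 0.0, -0.0]
contact_force: [0.9, 3.4, -7.0]
grip_width: 0.386
```

{"method": "move_arm", "body": {"claw": [0.8, 0.8, 0.8, 0.8], "delta_pos": [[-1, 0, 0], [-1.5, 0, 0], [-1.5, 0, 0], [-1.5, 0, 0]], "delta_rot": [[0, 0, 0], [0, 0, 0], [0, 0, 0], [0, 0, 0]]}}

```text
t: 11.02
position: [0.5216, 0.0907, 0.0203]
ee_rot: [0.772, 0.636, 0.0, -0.0]
contact_force: [0.8, 4.5, -6.7]
grip_width: 0.386
```

Run:
```python
from h import *
for i in range(5):
    vision.camera('side'); s=env.state(); f=s['contact_force']; print(s['t'],np.round(f,2), round(f[0]*.191+f[1]*.9816,2),np.round(s['position']*1000,2))
```

```text
11.075 [ 1.35  5.15 -7.29] 5.31 [521.53  90.73  20.23]
11.125 [ 0.36  5.12 -6.88] 5.1 [521.55  90.69  20.27]
11.175 [ 1.27  4.17 -6.93] 4.34 [521.56  90.69  20.27]
11.225 [ 1.4   5.17 -7.15] 5.34 [521.55  90.67  20.26]
11.275 [ 0.94  4.74 -7.07] 4.83 [521.52  90.64  20.25]
```

{"method": "move_arm", "body": {"claw": [0.8, 0.8, 0.8, 0.8, 0.8], "delta_pos": [[-0.3, 0, 1], [-0.3, 0, 2], [-0.3, 0, 2.6], [-0.3, 0, 2.9], [-0.3, 0, 2.9]], "delta_rot": [[0, 0, 0], [0, 0, 0], [0, 0, 0], [0, 0, 0], [0, 0, 0]]}}

```text
t: 11.9
position: [0.5218, 0.0906, 0.0178]
ee_rot: [0.772, 0.636, 0.001, 0.0]
contact_force: [1.3, 4.8, -3.4]
grip_width: 0.387
```

Run:
```python
from h import *
for i in range(4):
    vision.camera('side'); s=env.state(); f=s['contact_force']; print(s['t'],np.round(f,2), round(f[0]*.191+f[1]*.9816,2),np.round(s['position']*1000,2))
```

```text
11.95 [ 0.19  5.25 -3.19] 5.19 [521.82  90.61  17.73]
12.0 [ 1.88  5.4  -3.25] 5.66 [521.85  90.6   17.76]
12.05 [ 0.9   5.04 -2.58] 5.12 [521.85  90.63  17.78]
12.1 [ 0.04  6.37 -3.12] 6.26 [521.79  90.6   17.72]
```

{"method": "move_arm", "body": {"claw": [0.8, 0.8, 0.5, 0.42, 0.42, 0.42, 0.42], "delta_pos": [[0, 0, 0.5], [0, 0, 0.5], [0, 0, 0.5], [0, 0, 0], [0, 0, 0], [0, 0, 0], [0, 0, 0]], "delta_rot": [[0, 0, 0], [0, 0, 0], [0, 0, 0], [0, 0, 0], [0, 0, 0], [0, 0, 0], [0, 0, 0]]}}

```text
t: 12.98
position: [0.5219, 0.0905, 0.0177]
ee_rot: [0.772, 0.636, 0.001, 0.0]
contact_force: [-0.5, 0.3, -0.2]
grip_width: 0.578
```

{"method": "move_arm", "body": {"claw": [0.42, 0.42, 0.42, 0.42, 0.7, 1, 1, 1, 1, 1, 1, 1], "delta_pos": [[0, 0, -12], [0, 0, -30], [0, 0, -50], [0, 0, -65], [15, 0, -65], [33, 0, -65], [33, 0, -65], [33, 0, -65], [33, 0, -65], [33, 0, -65], [33, 0, -65], [33, 0, -65]], "delta_rot": [[0, 0, 0], [0, 0, 0], [0, 0, 0], [0, 0, 0], [0, 0, 0], [0, 0, 0], [0, 0, 0], [0, 0, 0], [0, 0, 0], [0, 0, 0], [0, 0, 0], [0, 0, 0]]}}

```text
t: 14.48
position: [0.5281, 0.1227, 0.0828]
ee_rot: [0.772, 0.636, 0.001, 0.0]
contact_force: [0.3, -0.2, 0.3]
grip_width: 0.003
```

Run:
```python
from h import *
st=shot('wrist','w4',scale=1.4)
T=Rot.from_quat(st['ee_rot']).as_matrix()
print({k:np.round(st[k],4) for k in ['t','position','ee_rot','contact_force','grip_width']})
print('TCP px',proj('wrist',st['position'],st)*1.4)
```

```text
{'t': np.float64(14.475), 'position': array([0.5281, 0.1227, 0.0828]), 'ee_rot': array([7.719e-01, 6.357e-01, 7.000e-04, 2.000e-04]), 'contact_force': array([ 0.2928, -0.1718,  0.2988]), 'grip_width': np.float64(0.0033)}
TCP px [389.19200688 373.92506252]
```

View pics/w4.png

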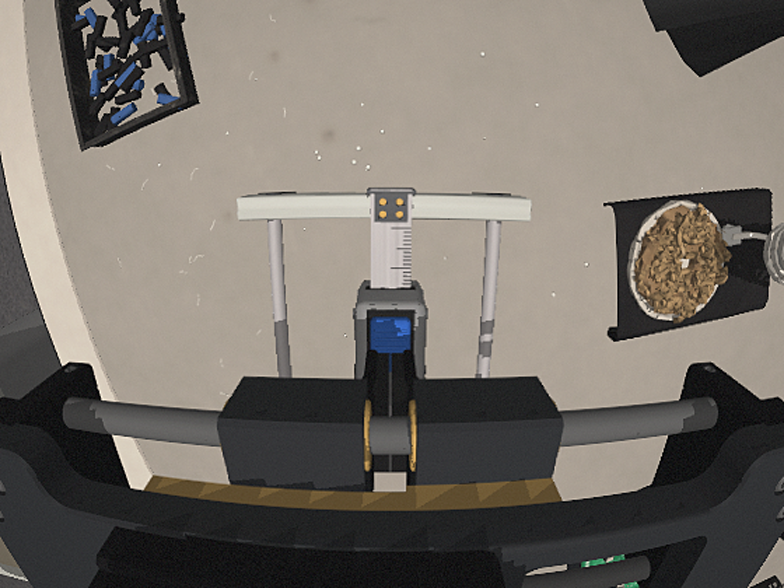

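The lip sits on the bar's outer edge, with the blade drawn and the rule aligned. The closed fingers are over the key, whose front edge is at v≈318.

Run:
```python
from h import *
st=env.state(); T=Rot.from_quat(st['ee_rot']).as_matrix(); p=st['position']
for a in [(371,318,.0585),(411,318,.0585),(371,188,.0265),(411,188,.0265),(390,193,.022),(330,194,.022)]:
    X=pix2plane('wrist',a[0]/1.4,a[1]/1.4,a[2],st); print(np.round(T.T@(X-p)*1000,1))
```

```text
[15.  -8.  24.3]
[15.1  9.6 24.3]
[69.4 -8.8 56.3]
[69.4 10.4 56.4]
[66.6  0.3 60.8]
[ 66.4 -29.2  60.8]
```

{"method": "move_arm", "body": {"claw": [1, 1, 1, 1, 1], "delta_pos": [[0, 0, 8], [0, 0, 15], [0, 0, 20], [0, 0, 22.5], [0, 0, 22.5]], "delta_rot": [[0, 0, 0], [0, 0, 0], [0, 0, 0], [0, 0, 0], [0, 0, 0]]}}

```text
t: 15.15
position: [0.5281, 0.1228, 0.0601]
ee_rot: [0.772, 0.636, 0.001, 0.0]
contact_force: [1.2, -0.6, 1.0]
grip_width: 0.003
```

{"method": "move_arm", "body": {"claw": [1, 1, 1, 1, 1, 1, 1, 1, 1], "delta_pos": [[1, 0, 1.5], [1, 0, 2.5], [1, 0, 3.5], [1, 0, 4.5], [1, 0, 5.5], [1, 0, 6.3], [1, 0, 6.3], [1, 0, 6.3], [1, 0, 6.3]], "delta_rot": [[0, 0, 0], [0, 0, 0], [0, 0, 0], [0, 0, 0], [0, 0, 0], [0, 0, 0], [0, 0, 0], [0, 0, 0], [0, 0, 0]]}}

```text
t: 16.27
position: [0.5284, 0.1239, 0.0547]
ee_rot: [0.772, 0.636, 0.001, 0.0]
contact_force: [-5.3, -0.5, 9.2]
grip_width: 0.007
```

{"method": "move_arm", "body": {"claw": [1, 1, 0.7, 0.42, 0.42, 0.42, 0.42, 0.42], "delta_pos": [[0, 0, -10], [0, 0, -30], [-17, 0, -35], [-34, 0, -35], [-34, 0, -35], [-34, 0, -35], [-34, 0, -35], [-34, 0, -35]], "delta_rot": [[0, 0, 0], [0, 0, 0], [0, 0, 0], [0, 0, 0], [0, 0, 0], [0, 0, 0], [0, 0, 0], [0, 0, 0]]}}

```text
t: 17.27
position: [0.5217, 0.0909, 0.0895]
ee_rot: [0.772, 0.636, 0.001, 0.0]
contact_force: [0.0, 0.1, -0.7]
grip_width: 0.551
```

Run:
```python
from h import *
st=shot('wrist','w5',crop=(150,100,400,320),scale=2.4)
print({k:np.round(st[k],4) for k in ['t','position','ee_rot','contact_force','grip_width']})
```

```text
{'t': np.float64(17.275), 'position': array([0.5217, 0.0909, 0.0895]), 'ee_rot': array([7.717e-01, 6.360e-01, 7.000e-04, 1.000e-04]), 'contact_force': array([ 0.0069,  0.0642, -0.6695]), 'grip_width': np.float64(0.5514)}
```

View pics/w5.png

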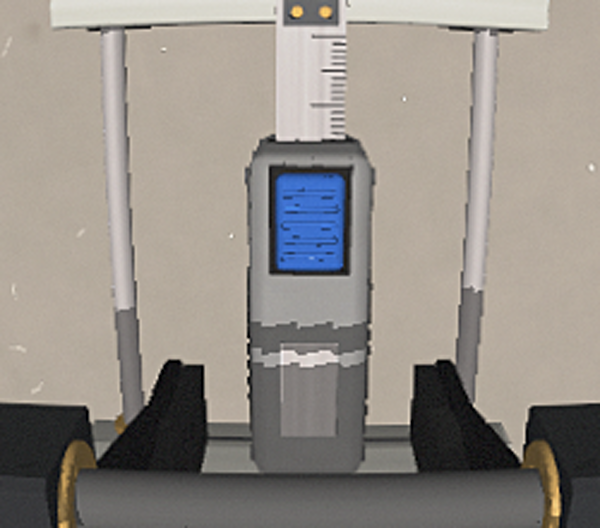

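The key now sits evenly recessed with the dark border visible all round, so it is locked down. Next I re-grasp.

{"method": "move_arm", "body": {"claw": [0.42, 0.42, 0.42, 0.42, 0.42, 0.42, 0.8, 0.8, 0.8, 0.8, 0.8, 0.8], "delta_pos": [[0, 0, 20], [0, 0, 40], [0, 0, 58], [0, 0, 68], [0, 0, 71], [0, 0, 71], [0, 0, 71], [0, 0, 71], [0, 0, 71], [0, 0, 71], [0, 0, 71], [0, 0, 71]], "delta_rot": [[0, 0, 0], [0, 0, 0], [0, 0, 0], [0, 0, 0], [0, 0, 0], [0, 0, 0], [0, 0, 0], [0, 0, 0], [0, 0, 0], [0, 0, 0], [0, 0, 0], [0, 0, 0]]}}

```text
t: 18.82
position: [0.5219, 0.091, 0.0189]
ee_rot: [0.772, 0.636, 0.001, 0.0]
contact_force: [-2.7, -0.2, 6.2]
grip_width: 0.386
```

{"method": "move_arm", "body": {"claw": [0.8, 0.8, 0.8, 0.8, 0.8, 0.8, 0.8, 0.8, 0.8, 0.8, 0.8, 0.8, 0.8, 0.8, 0.8, 0.8, 0.8], "delta_pos": [[1.2, 0, -0.5], [1.2, 0, -3], [1.2, 0, -10], [1.2, 0, -22], [1.2, 0, -45], [1.2, 0, -70], [1.2, 0, -85], [-15, 0, -85], [-50, 0, -85], [-95, 0, -85], [-140, 0, -85], [-185, 0, -85], [-230, 0, -85], [-265, 0, -85], [-285, 0, -85], [-285, 0, -85], [-285, 0, -85]], "delta_rot": [[0, 0, 0], [0, 0, 0], [0, 0, 0], [0, 0, 0], [0, 0, 0], [0, 0, 0], [0, 0, 0], [0, 0, 0], [0, 0, 0], [0, 0, 0], [0, 0, 0], [0, 0, 0], [0, 0, 0], [0, 0, 0], [0, 0, 0], [0, 0, 0], [0, 0, 0]]}}

```text
t: 20.95
position: [0.4667, -0.1885, 0.1029]
ee_rot: [0.772, 0.636, 0.001, -0.0]
contact_force: [0.7, 0.1, -7.3]
grip_width: 0.39
```

{"method": "move_arm", "body": {"claw": [0.8, 0.8, 0.8, 0.8, 0.8, 0.8, 0.8, 0.8, 0.8, 0.8], "delta_pos": [[0, 0, 20], [0, 0, 40], [0, 0, 58], [0, 0, 70], [0, 0, 77], [0, 0, 81], [0, 0, 83], [0, 0, 84.3], [0, 0, 84.8], [0, 0, 84.8]], "delta_rot": [[0, 0, 0], [0, 0, 0], [0, 0, 0], [0, 0, 0], [0, 0, 0], [0, 0, 0], [0, 0, 0], [0, 0, 0], [0, 0, 0], [0, 0, 0]]}}

```text
t: 22.2
position: [0.467, -0.1885, 0.0189]
ee_rot: [0.772, 0.636, 0.001, -0.0]
contact_force: [-3.5, 1.0, 5.0]
grip_width: 0.386
```

Now release and rise clear.

{"method": "move_arm", "body": {"claw": [0.5, 0.3, 0.2, 0.2, 0.2, 0.2, 0.2, 0.2, 0.2, 0.2, 0.2, 0.2], "delta_pos": [[0, 0, 0], [0, 0, 0], [0, 0, 0], [0, 0, -10], [0, 0, -30], [0, 0, -60], [0, 0, -100], [-40, 0, -130], [-90, 0, -150], [-120, 0, -160], [-120, 0, -160], [-120, 0, -160]], "delta_rot": [[0, 0, 0], [0, 0, 0], [0, 0, 0], [0, 0, 0], [0, 0, 0], [0, 0, 0], [0, 0, 0], [0, 0, 0], [0, 0, 0], [0, 0, 0], [0, 0, 0], [0, 0, 0]]}}

```text
t: 23.7
position: [0.444, -0.3057, 0.1787]
ee_rot: [0.772, 0.636, 0.001, -0.0]
contact_force: [-0.3, 0.8, -0.5]
grip_width: 0.799
```

Run:
```python
from h import *
st=shot('wrist','w6',scale=1.4)
print({k:np.round(st[k],4) for k in ['t','position','ee_rot','contact_force','grip_width']})
print([ (np.round(b['box'])*1.4,round(b['confidence'],2)) for b in vision.boxes_of('rule','wrist')])
```

```text
{'t': np.float64(23.7), 'position': array([ 0.444 , -0.3057,  0.1787]), 'ee_rot': array([ 7.716e-01,  6.361e-01,  1.000e-03, -4.000e-04]), 'contact_force': array([-0.3312,  0.767 , -0.4504]), 'grip_width': np.float64(0.7987)}
[(array([362.6,   0. , 414.4, 189. ]), 0.73)]
```

View pics/w6.png

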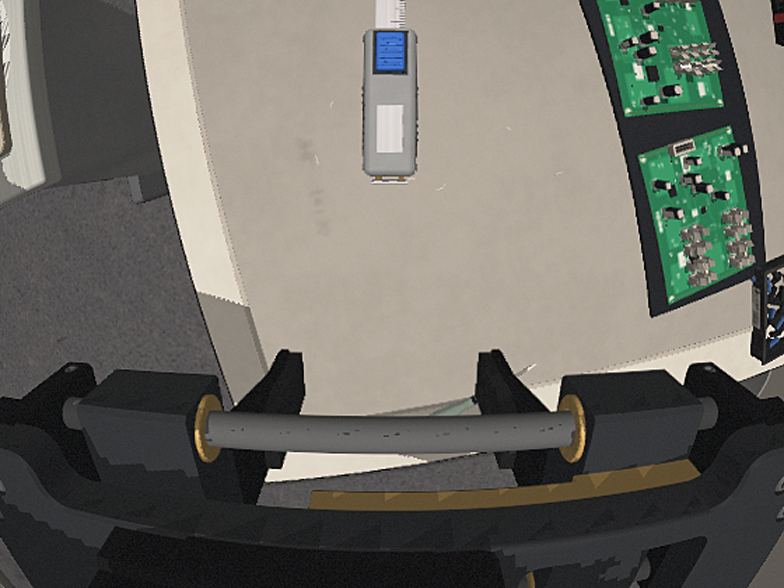

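The rule stands upright and clear, key down, blade out past the picture's top edge. One scene check of the lip before handing in.

Run:
```python
from h import *
shot('scene','s9',crop=(200,130,420,330),scale=3)
print([(np.round(b['box']),round(b['confidence'],2)) for l in('rule','hook') for b in vision.boxes_of(l,'scene')])
e=np.array([.191,.9816]);c=np.array([.467,-.187]);x=c+.097*e
print('expected lip px (crop)',(proj('scene',[x[0],x[1],.0265])-[200,130])*3,'home',(proj('scene',[*(c+.083*e),.0265])-[200,130])*3)
```

```text
[(array([319., 188., 365., 225.]), 0.88)]
expected lip px (crop) [374.15980925 278.1143325 ] home [384.75413642 269.81602196]
```

View pics/s9.png

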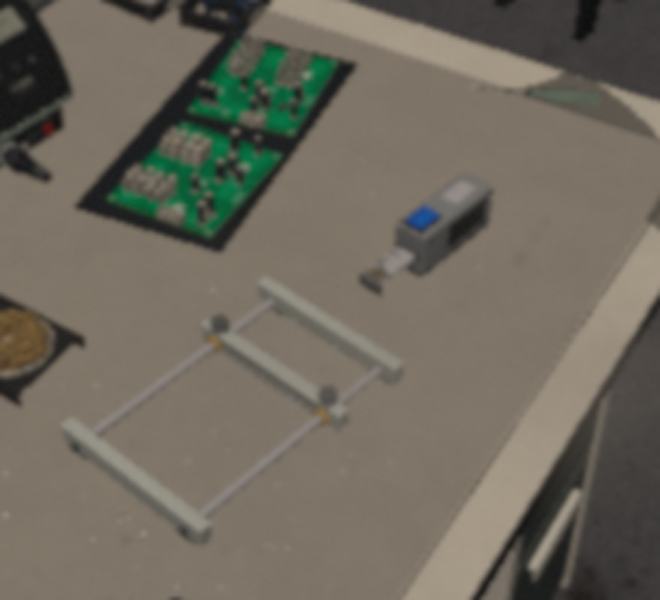

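The lip shows at about (372,278), matching the expected drawn position (374,278) and not the home position (385,270). The rule is clear of the frame, so I'm handing in.

```bash
python3 -c "
from workcell import env
print(env.close_job())"
```

```text
the job is handed in; nothing more can be done
None
```

The rule has measured the frame and stands locked on the mat to its right. I handed the job in after about 24 s of the 67 s allowed; the hand-in reports no verdict.

- **Hooking and drawing back:** I hooked the lip over the outside of the fixed bar and drew the case back until the force along the rule rose from about 2.6 N (blade spring alone) to about 5 N. That puts the heel at about 2.2–2.4 N, roughly half in and well under the 12 N limit. I then set the case down and released it.
- **Locking:** I pressed the key with the fingers closed. It bottomed at 54.7 mm with 9.2 N, past the 4.5 N snap. The wrist picture afterwards showed it recessed on all sides.
- **Standing:** I eased the lip off the bar before lifting the rule out. It now stands about 265 mm to the right of the frame's middle.

**Last checks:** In the scene picture the lip is where it should be with the blade drawn about 16 mm, within 2 crop pixels and not at the home position. The rule is upright and clear of the frame, and I saw no change in the boards or the sliding bar. The driver still lay on the bench. I did not check the marker and tray again at the end, but the arm never worked near them. Heel force after releasing the case could not be measured, and the network did not report the hook in the last picture, so I read its position by eye.

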